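# Empty the drop-bottom hopper of finished sleeves into a parts bin

### The job

Put the empty parts bin, long side first, into the dock under the hopper and push it home against the back stop. Then withdraw the bolt, pull the lever to swing the hopper's trap-door fully open so that all four steel sleeves drop into the bin, swing the trap fully shut again and throw the bolt fully back across the lever. Leave the bin home in the dock with the sleeves in it, and do not move or knock over the meter, bottle or jar.

Things in the scene. Friction and masses are not known exactly. Their poses are not given: they have to be found in the camera images.
- hopper_base (a point): fixed sheet-metal hopper station; this point lies on the worktop under the middle of the hopper box; axes: -x its front, +y its left, z up. The box is open on top, 80 mm deep (x), 140 wide (y), 4 mm walls, 165 to 238 mm above the worktop; two posts carry it from behind (x +76 to +96 mm, 230 high); nothing under its front or sides. The wall shelf's front edge is 0.75 m ahead of the robot, 330 mm up
- dock_home (a point): where the bin's centre point belongs, 32 mm up, axes as the station's, 17 mm in front of its base point; the bin's long side lies along y. 75 mm behind this point is the face of an upright back stop 70 mm high; two rails 30 mm high, 193 mm apart inside, run from 80 mm behind to 53 mm in front of it, their front 35 mm flared out to 225 mm apart
- trap (a joint): angle of the hopper's trap-door bottom, rad: 0 shut, 1.15 hanging fully open, hard stops at both. Hinged along y on the rear lower edge, its front edge swings down to 80 mm over the worktop. The hinge is stiff: it stays where left, loaded or not; 2 to 5 N at the bar move it. A rigid hand lever on its right (-y) side turns with it: pull it to the station's front to open, push it back to the rear to shut
- trap_bar (a point): middle of the black grip bar on the trap lever: 14 mm thick, 66 mm long, along the station's y, standing out to the right of the lever arm, 130 mm from the hinge axis. Trap shut: 122 mm right of, 58 mm behind, 289 mm above the base point (0.12 rad past upright); it swings over the top to the front; at 1.15 rad it is 70 mm in front of the base point and 227 mm up
- trap_hinge (a point): fixed point on the trap's hinge axis (along the station's y), in the plane in which the grip bar's middle swings: 42 mm behind, 160 mm above, 122 mm right of the base point
- bolt (a joint): travel of the locking bolt, m: 0 fully thrown (its 10 mm rod stands across the front of the lever arm and blocks opening), 0.040 fully withdrawn; it slides to the station's left (+y) to withdraw and frees the lever from about 0.025 on; 2 to 3 N move it, it stays where left, has hard ends; with the trap open the lever is elsewhere, so shut the trap before throwing it
- bolt_knob (a point): middle of the bolt's upright black round knob, 16 mm thick, 254 to 290 mm above the worktop (this point 274), above the hopper's rear wall, 39 mm behind the base point; moves with the bolt: 10 mm right of the base point when thrown, 30 mm left when withdrawn
- bin_mid (a point): loose open grey plastic parts bin, 0.2 kg, 190 mm long (its x) by 150 wide (its y) by 65 high; this point is its centre, 32 mm up. Walls 4 mm; turned-down rim 45 to 65 mm high, 11 mm thick with the wall, outer face 75 mm from the centre on the long sides (wall below it 68). Either end alike. Starts left or right of the station, its long side roughly across the robot's view
- meter_mid (a point): bystander: yellow hand multimeter lying flat, 157 x 77 x 47 mm, this point at its middle 20 mm up; it lies on the other side of the station from the bin
- bottle_mid (a point): bystander: white dispenser bottle with a spout, 38 mm round, 115 mm high; this point 50 mm up its axis
- jar_mid (a point): bystander: clear jar with a white lid, 68 mm round, 112 mm high; this point 50 mm up its axis
- tube_0_mid (a point): one of four alike steel sleeves, the hopper's load: 10 x 112 x 10 mm, 0.02 kg, its length along its y axis, this point at its middle; starts lying on the trap-door inside the hopper
- tube_1_mid (a point): one of four alike steel sleeves, the hopper's load: 10 x 112 x 10 mm, 0.02 kg, its length along its y axis, this point at its middle; starts lying on the trap-door inside the hopper
- tube_2_mid (a point): one of four alike steel sleeves, the hopper's load: 10 x 112 x 10 mm, 0.02 kg, its length along its y axis, this point at its middle; starts lying on the trap-door inside the hopper
- tube_3_mid (a point): one of four alike steel sleeves, the hopper's load: 10 x 112 x 10 mm, 0.02 kg, its length along its y axis, this point at its middle; starts lying on the trap-door inside the hopper

How it is judged:
By the outcome, as a careful person would: the job done as asked, in the order asked, and still so for the second after the job is handed in, with the robot touching nothing.
It also fails if it takes over 72 s, if anything falls off the work surface, if the arm or the gripper's body presses on something with over 40 N, if the wrist force passes 120 N, or if a joint passes its speed limit or range.

### The arm

A 6-joint arm with a two-finger parallel gripper is mounted at the origin on a cart in front of the work surface, level with it; the furniture and walls round the work are solid. World frame = base frame: x ahead of the robot, y to its left, z up, the work surface at z = 0. Lengths are in mm, angles in degrees, forces in N, time in s.
With the tool pointing down it reaches from about 300 to 850 mm from the base axis. Payload 4.2 kg.
Tool frame: the origin (TCP) lies midway between the tips of the shut fingers; the grasp point (between the pads) lies 19 mm behind it; x points along the fingers, y is the direction in which the jaws open and shut, and the axes are right-handed (so a half turn about x gives the same grasp; the last joint's range is limited). The gripper opens to 91 mm and grips with 3 to 60 N. Pads are 32 mm wide; open, the fingers measure 118 mm over their backs; the gripper's body (76 mm by 178 mm) begins 60 mm behind the grasp point.
Start: joints at [-75.287, 18.312, 89.639, -0, 72.044, -1.146], TCP at [157.138, -553.128, 213.976] pointing down, gripper open.
Joint ranges: [-177.97, 177.97], [-48.28, 115.42], [12.27, 149.76], [-77.06, 257.06], [2.81, 150.46], [-146.56, 146.56]. Speed limits (degrees/s): [147.25, 147.25, 180, 180, 180, 180].

### API

Orientations are given as [roll, pitch, yaw] about the fixed x, y, z axes, in that order (R = Rz(yaw) Ry(pitch) Rx(roll)).
In Python, from workcell import env gives the robot as it stands.
- The arm moves only by the shell command python3 -m handwheel 'ROWS' [FORCE]. ROWS is text: rows parted by semicolons, each of 7 numbers parted by spaces: the turn, a rotation vector about the tool's x, y, z in degrees, then the shift along the tool's x, y, z in m, then the finger opening in m, from 0 to 0.0912. In form: rx ry rz x y z grip; .... A call has 1 to 12 rows; each row is the pose to reach, as a shift and turn from the pose commanded when the call began, along the tool's axes at that moment; what a row does not reach only later rows make up. A row lasts 1/12 s, in which the tool goes at most 41.7 mm and 7.16 degrees, less where a joint would pass 70% of its speed; a pose out of reach is approached as far as the arm can. A call with a gripper value outside its range is refused whole. The fingers move at their own pace and stop on an object; FORCE is the grip in N (left out, the last holds). Time passes only in rows, so rows that repeat a pose let the fingers close. It gives the time, the measured TCP pose, the force and the opening at its end, in the units of the state.
- env.state(): the state, without advancing time (a new reading comes with each control period).
- env.grab_frame(name): name is "side" or "top"; returns the picture (400x640x3 uint8, red, green, blue); there is no depth.
- env.get_calibration(name): a dict with "mtx" (3x3 intrinsics, pixels), "k1" (the pictures are not rectified: a ray, as slopes to the right and down, at radius r is drawn at 1 + k1 r^2 times it, then the intrinsics apply), "T" (4x4, takes a point from camera to world coordinates). Camera axes: x right, y up, looking along -z (the intrinsics and any distortion apply to the point x, -y, -z); pixel columns grow to the right and rows downward; lengths in mm; the calibration is good to about 2 mm. A picture is of the moment at which its call begins. get_calibration takes no time and is no camera call.
- env.job_done(): hands the job in, once; it reports no verdict.
The state is a dict: "time_s": time; "qpos": joint angles; "qvel": joint speeds; "effort": joint torques, N m; "ee_pos": TCP position; "ee_rot": TCP orientation; "force": force on the tool from outside, world axes, zero at the start; "torque": the same for the moment, N m; "gripper_width": finger opening in mm.
Only numpy, scipy, OpenCV 4.12 (cv2) and the standard library are available. Lean on these libraries where they do the work, as an engineer would, in place of code of your own. Each camera call takes 0.05 s, during which the arm holds its last target. There are 200 camera calls.

## Working session

There is one attempt and no reset: what is moved stays moved. The work goes in short steps, Python scripts to look and compute and a shell command to move; the robot and the scene stay as the last step left them, time stands still between calls to the robot, and variables do not carry over. Pictures are saved under pics/ and viewed, on a budget of 10 in all, crops included, one or two more only if the job needs it, and the job is handed in when it is done.

```bash
ls; mkdir -p pics; python3 - <<'E'
from workcell import env
import cv2
print(env.state())
for n in("side","top"):
    c=env.get_calibration(n); print(n,c)
    cv2.imwrite(f"pics/{n}0.png",env.grab_frame(n)[:,:,::-1])
E
```

```text
pics
{'time_s': 0.0, 'qpos': array([-7.52872984e+01,  1.83502604e+01,  8.97056811e+01, -1.60787008e-03,
        7.20445958e+01, -1.14565219e+00]), 'qvel': array([-0.03233119,  0.04846313, -0.00781763,  0.04418442, -0.00797232,
       -0.00524547]), 'effort': array([-2.77563711e-03, -4.12461805e+01, -2.31975049e+01,  7.29386578e-02,
        4.58523142e-02, -1.35698524e-04]), 'ee_pos': array([ 156.99053023, -552.6270624 ,  213.13904318]), 'ee_rot': array([-90.2745258 ,  89.89945101, 105.584325  ]), 'force': array([ 0.62413926, -1.36009285,  0.01732022]), 'torque': array([ 0.02876787, -0.03769194,  0.00119929]), 'gripper_width': 91.24632062066826}
side {'mtx': array([[482.5230912 ,   0.        , 316.66118801],
       [  0.        , 482.5230912 , 199.94812801],
       [  0.        ,   0.        ,   1.        ]]), 'k1': 0.024878282928933036, 'T': array([[-9.97602525e-01,  3.32861109e-02, -6.06731949e-02,
         4.53270718e+02],
       [-6.90988739e-02, -4.30782586e-01,  8.99806484e-01,
         1.06612653e+03],
       [ 3.81410265e-03,  9.01841670e-01,  4.32049828e-01,
         7.08579117e+02],
       [ 0.00000000e+00,  0.00000000e+00,  0.00000000e+00,
         1.00000000e+00]])}
top {'mtx': array([[422.54141448,   0.        , 322.74162242],
       [  0.        , 422.54141448, 194.2084341 ],
       [  0.        ,   0.        ,   1.        ]]), 'k1': -0.0948847948228835, 'T': array([[-1.24204727e-02,  9.89383121e-01, -1.44799076e-01,
         3.81607354e+02],
       [-9.99920938e-01, -1.25736687e-02, -1.42851881e-04,
        -5.73723757e+00],
       [-1.96199085e-03,  1.44785854e-01,  9.89461069e-01,
         1.18454628e+03],
       [ 0.00000000e+00,  0.00000000e+00,  0.00000000e+00,
         1.00000000e+00]])}
```

View pics/side0.png

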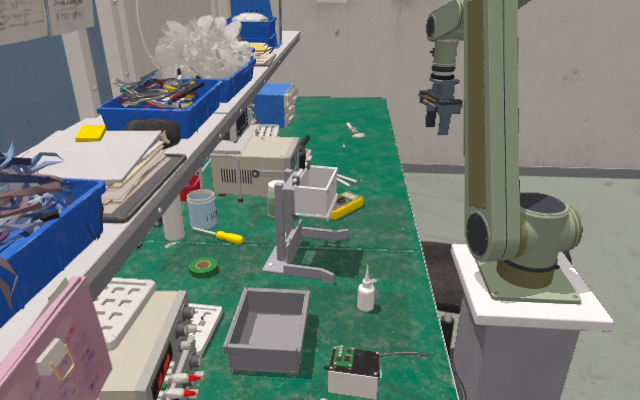

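View pics/top0.png

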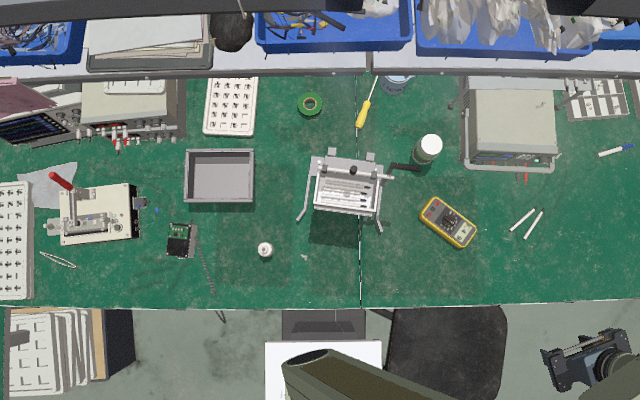

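The top view shows the bin at about (219,176), the station at (345,185), the bottle at (265,250), the jar at (430,148) and the meter at (447,222). The side view agrees. Next I'll enlarge the important regions.

```bash
cat > lib.py <<'E'
import numpy as np, cv2
from scipy.spatial.transform import Rotation as Ro
from workcell import env
def ray(n,px):
    c=env.get_calibration(n); K=c["mtx"]; d=np.array([(px[0]-K[0,2])/K[0,0],(px[1]-K[1,2])/K[1,1]]); u=d.copy()
    for _ in range(20): u=d/(1+c["k1"]*(u@u))
    T=c["T"]; return T[:3,3],T[:3,:3]@np.array([u[0],-u[1],-1])
def onz(n,px,z):
    o,d=ray(n,px); return o+d*(z-o[2])/d[2]
def proj(n,p):
    c=env.get_calibration(n); T=c["T"]; q=T[:3,:3].T@(np.asarray(p,float)-T[:3,3]); u=np.array([q[0],-q[1]])/-q[2]
    u=u*(1+c["k1"]*(u@u)); return c["mtx"][:2,:2]@u+c["mtx"][:2,2]
def two(pt,ps):
    a,u=ray("top",pt); b,v=ray("side",ps); s=np.linalg.lstsq(np.c_[u,-v],b-a,rcond=None)[0]
    p,q=a+u*s[0],b+v*s[1]; return (p+q)/2,np.linalg.norm(p-q)
E
python3 - <<'E'
import cv2,numpy as np
t=cv2.imread("pics/top0.png");s=cv2.imread("pics/side0.png")
a=cv2.resize(t[135:255,175:395],None,fx=3.6,fy=3.6,interpolation=cv2.INTER_CUBIC)[:, :792]
cv2.imwrite("pics/ct.png",a)
b=cv2.resize(s[125:375,220:380],None,fx=2.4,fy=2.4,interpolation=cv2.INTER_CUBIC)
c=cv2.resize(s[130:230,265:365],None,fx=4,fy=4,interpolation=cv2.INTER_CUBIC)
o=np.zeros((600,784,3),np.uint8);o[:,:384]=b;o[:400,384:]=c
cv2.imwrite("pics/cs.png",o)
E
```

```text
(no output)
```

View pics/ct.png

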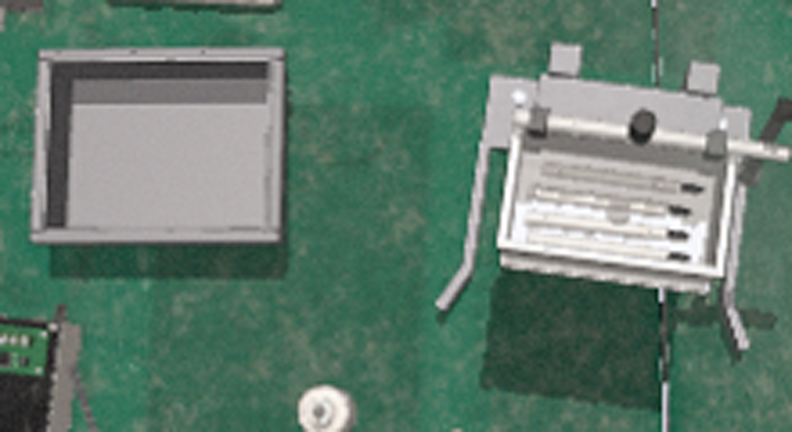

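View pics/cs.png

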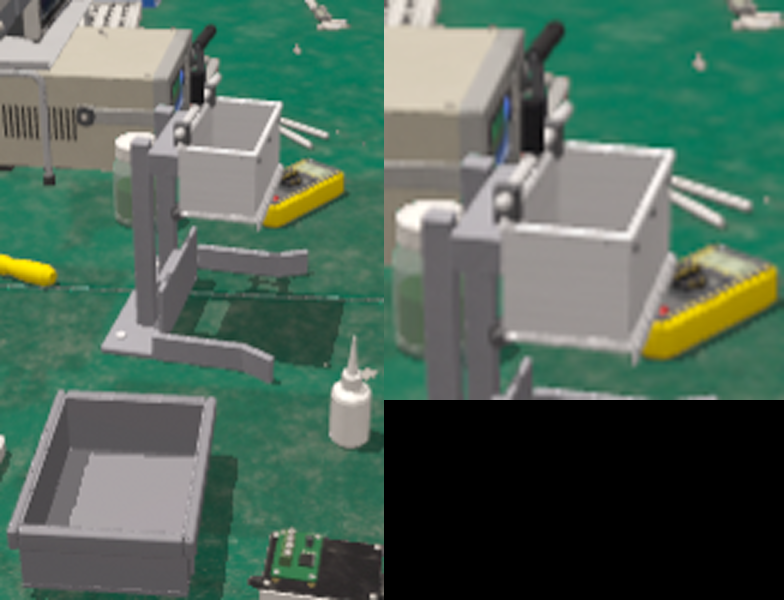

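Crop views: the hopper rim corners, rail tips, knob, grip bar and bin rim corners can all be picked out in both views. I'll triangulate them.

```bash
python3 - <<'E'
from lib import *
np.set_printoptions(precision=1,suppress=True)
T=lambda x,y:(175+x/3.6,135+y/3.6)
S=lambda x,y:(220+x/2.4,125+y/2.4)
Q=lambda x,y:(265+(x-384)/4,130+y/4)
P={"hFL":(T(500,248),Q(635,232)),"hFR":(T(722,275),Q(672,152)),"hRR":(T(733,130),Q(562,142)),
"tipL":(T(442,305),S(270,372)),"tipR":(T(742,347),S(306,257)),
"bRL":(T(40,50),S(12,528)),"bRR":(T(285,48),S(62,394)),"bFR":(T(282,240),S(214,401)),"bFL":(T(32,240),S(188,543)),
"knobtop":(T(641,120),Q(537,92))}
R={}
for k,(a,b) in P.items():
    p,g=two(a,b); R[k]=p; print(k,p,"gap %.1f"%g)
print("bin plane65",[onz("top",P[k][0],65)[:2] for k in("bRL","bRR","bFR","bFL")])
print("rim plane238",[onz("top",P[k][0],238)[:2] for k in("hFL","hFR","hRR")], onz("top",T(517,118),238)[:2])
print("tips30",[onz("top",P[k][0],30)[:2] for k in("tipL","tipR")],"knob290",onz("top",T(641,120),290)[:2])
for n,px in(("bottle",T(321,412)),):print(n,onz("top",px,115))
print("jar",onz("top",(432,141),112),"meter",onz("top",(447,222),40))
c=(np.mean([onz("top",P[k][0],65) for k in("bRL","bRR","bFR","bFL")],0));print("bin",c)
E
```

```text
hFL [498.1  14.7 236.4] gap 0.8
hFR [ 480.  -124.8  232.6] gap 0.1
hRR [ 562.9 -134.1  235.6] gap 18.6
tipL [481.5  65.    8. ] gap 2.4
tipR [ 446.2 -165.6   16.7] gap 0.8
bRL [675.2 369.6  62.6] gap 3.4
bRR [674.7 181.6  55. ] gap 4.6
bFR [528.9 182.3  54.7] gap 0.1
bFL [532.1 372.   58.1] gap 2.7
knobtop [566.  -71.7 291.9] gap 3.6
bin plane65 [array([676.3, 369.1]), array([674.5, 180.2]), array([527.6, 180.6]), array([529.9, 369.7])]
rim plane238 [array([498.3,  14.7]), array([ 479.5, -124.1]), array([ 571.9, -134. ])] [581.3   3.1]
tips30 [array([480.8,  63.7]), array([ 445.9, -163.8])] knob290 [568.2 -71.8]
bottle [399.4 143.7 115. ]
jar [ 676.5 -295.1  112. ] meter [ 468.  -344.3   40. ]
bin [602.1 274.9  65. ]
```

```bash
cat >> lib.py <<'E'
B=np.array([530.,-60.,0]); YAW=-8.2   # station
def W(x,y,z):
    return B+Ro.from_euler("z",YAW,degrees=True).apply([x,y,z])
def tool(jaw,tilt=0):
    """tool down; jaw axis at 'jaw' deg from world x; tilt about horizontal axis jaw-90.. (fingers swing forward)"""
    a=np.radians(jaw); y=np.array([np.cos(a),np.sin(a),0]); x=np.array([0,0,-1.])
    R=np.c_[x,y,np.cross(x,y)]
    return (Ro.from_rotvec(-np.radians(tilt)*np.array([-np.sin(YAW*np.pi/180),np.cos(YAW*np.pi/180),0]))*Ro.from_matrix(R))
def row(p,R,s=None):
    s=s or env.state(); C=Ro.from_euler("xyz",s["ee_rot"],degrees=True)
    return np.r_[(C.inv()*R).as_rotvec(degrees=True),C.inv().apply(np.asarray(p)-s["ee_pos"])/1000]
np.set_printoptions(precision=4,suppress=True)
E
python3 - <<'E'
from lib import *
s=env.state(); C=Ro.from_euler("xyz",s["ee_rot"],degrees=True).as_matrix(); print(C)
for j in(-0.5,179.5): print(j,row([532.6,275,140],tool(j)))
E
```

```text
[[-0.0004  0.2733 -0.9619]
 [ 0.0015 -0.9619 -0.2733]
 [-1.     -0.0016 -0.    ]]
-0.5 [-73.6422  -0.0594   0.0765   0.0743  -0.6934  -0.5875]
179.5 [106.3578   0.0827   0.0642   0.0743  -0.6934  -0.5875]
```

```bash
r="-73.6 0 0 0.02 -0.35 -0.295 0.06"; python3 -m handwheel '-73.6 0 0 0.02 -0.35 -0.295 0.06;-73.6 0 0 0.02 -0.35 -0.295 0.06;-73.6 0 0 0.02 -0.35 -0.295 0.06;-73.6 0 0 0.02 -0.35 -0.295 0.06;-73.6 0 0 0.02 -0.35 -0.295 0.06;-73.6 0 0 0.02 -0.35 -0.295 0.06;-73.6 0 0 0.02 -0.35 -0.295 0.06;-73.6 0 0 0.02 -0.35 -0.295 0.06;-73.6 0 0 0.02 -0.35 -0.295 0.06;-73.6 0 0 0.02 -0.35 -0.295 0.06;-73.6 0 0 0.02 -0.35 -0.295 0.06;-73.6 0 0 0.02 -0.35 -0.295 0.06' 40
python3 - <<'E'
from lib import *
print(row([532.6,275,140],tool(-.5)))
E
```

```text
time_s: 1.1
ee_pos: [346.9, -129.6, 193.6]
ee_rot: [172.0, 89.8, 82.1]
force: [0.5, -0.8, 0.9]
gripper_width: 60.3
[ 0.549  -0.1957 -0.0264  0.055   0.186  -0.4042]
```

```bash
python3 -m handwheel '0.5 0 0 0.055 0.186 -0.404 0.06;0.5 0 0 0.055 0.186 -0.404 0.06;0.5 0 0 0.055 0.186 -0.404 0.06;0.5 0 0 0.055 0.186 -0.404 0.06;0.5 0 0 0.055 0.186 -0.404 0.06;0.5 0 0 0.055 0.186 -0.404 0.06;0.5 0 0 0.055 0.186 -0.404 0.06;0.5 0 0 0.055 0.186 -0.404 0.06;0.5 0 0 0.055 0.186 -0.404 0.06;0.5 0 0 0.055 0.186 -0.404 0.06;0.5 0 0 0.055 0.186 -0.404 0.06;0.5 0 0 0.055 0.186 -0.404 0.06' 40
python3 - <<'E'
from lib import *
print(row([532.6,275,36],tool(-.5)))
s=cv2.cvtColor(env.grab_frame("side"),4); t=cv2.cvtColor(env.grab_frame("top"),4)
o=np.vstack([cv2.resize(s[220:380,210:380],(425,400))[:300],cv2.resize(t[130:250,160:330],(425,300))])
cv2.imwrite("pics/g1.png",o)
E
```

```text
time_s: 2.1
ee_pos: [537.3, 270.9, 137.1]
ee_rot: [159.9, 89.9, 69.0]
force: [-0.1, -0.2, 0.7]
gripper_width: 59.9
[-0.3741 -0.1086 -0.0401  0.1011 -0.0048 -0.0038]
```

View pics/g1.png

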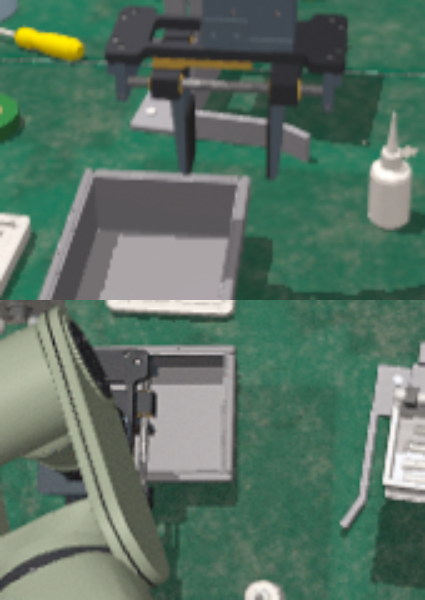

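The gripper is above the front long rim of the bin, with the jaws along world x. I'll descend and grip.

```bash
python3 -m handwheel '0 0 0 0.03 -0.005 -0.004 0.06;0 0 0 0.055 -0.005 -0.004 0.06;0 0 0 0.08 -0.005 -0.004 0.06;0 0 0 0.1 -0.005 -0.004 0.06;0 0 0 0.101 -0.005 -0.004 0.06;0 0 0 0.101 -0.005 -0.004 0;0 0 0 0.101 -0.005 -0.004 0;0 0 0 0.101 -0.005 -0.004 0;0 0 0 0.101 -0.005 -0.004 0;0 0 0 0.101 -0.005 -0.004 0;0 0 0 0.101 -0.005 -0.004 0;0 0 0 0.101 -0.005 -0.004 0' 45
python3 -c "
from lib import *
print(row([380,220,190],tool(-8.2)))"
```

```text
time_s: 3.2
ee_pos: [530.7, 270.7, 38.5]
ee_rot: [106.6, 89.9, 15.6]
force: [1.9, 0.1, 1.6]
gripper_width: 16.4
[ 7.1767 -0.0363 -0.0986 -0.1518 -0.1496  0.0533]
```

```bash
python3 -m handwheel '0 0 0 0 0 0 0;0 0 0 0 0 0 0;0 0 0 0 0 0 0' 45;  python3 -m handwheel '0 0 0 -0.015 0 0 0;0 0 0 -0.03 0 0 0;0 0 0 -0.06 0 0 0;0 0 0 -0.09 0 0 0;0 0 0 -0.12 0 0 0;0 0 0 -0.15 0 0 0;0 0 0 -0.155 0 0 0;0 0 0 -0.155 0 0 0;0 0 0 -0.155 0 0 0' 45
python3 -c "
from lib import *
s=cv2.cvtColor(env.grab_frame('side'),4); t=cv2.cvtColor(env.grab_frame('top'),4)
o=np.vstack([s[120:390,180:440],t[90:260,130:390]])
cv2.imwrite('pics/g2.png',o)
print(row(W(-150-69.5,5,192),tool(-8.2)),W(-219.5,5,0))"
```

```text
time_s: 3.45
ee_pos: [531.0, 270.8, 38.5]
ee_rot: [109.4, 89.9, 18.4]
force: [2.4, -0.4, 4.4]
gripper_width: 10.9
time_s: 4.2
ee_pos: [529.0, 270.0, 191.4]
ee_rot: [-64.4, 89.8, -155.5]
force: [-0.5, 1.1, -1.8]
gripper_width: 10.8
[ 7.1588  0.1524  0.2625  0.     -0.2099  0.2974] [313.4573 -23.7441   0.    ]
```

View pics/g2.png

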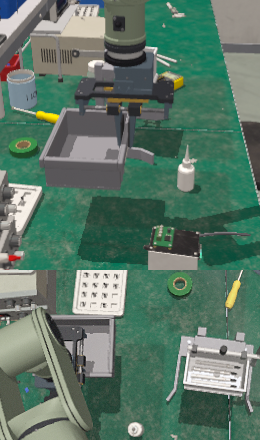

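Bin gripped level, width 10.9 mm. I'll go back in x first to clear the hopper and pass over the bottle, then go across.

```bash
python3 -m handwheel '0 0 0 0 -0.03 0.01 0;1 0 0 0 -0.06 0.025 0;2 0 0 0 -0.09 0.04 0;3 0 0 0 -0.12 0.05 0;4 0 0 0 -0.15 0.06 0;5 0 0 0 -0.175 0.07 0;6 0 0 0 -0.195 0.09 0;7.2 0 0 0 -0.205 0.12 0;7.2 0 0 0 -0.21 0.15 0;7.2 0 0 0 -0.212 0.18 0;7.2 0 0 0 -0.212 0.21 0;7.2 0 0 0 -0.212 0.23 0' 45
python3 -c "
from lib import *
print(row(W(-214.5,-4.5,192),tool(-8.2)),W(-214.5,-4.5,0))"
```

```text
time_s: 5.3
ee_pos: [312.0, 42.4, 191.5]
ee_rot: [-62.4, 89.8, -160.7]
force: [0.3, 0.7, -1.6]
gripper_width: 10.6
[-0.0655  0.0996  0.1908 -0.0004  0.0159  0.0747] [317.0512 -33.8601   0.    ]
```

```bash
python3 -m handwheel '0 0 0 0 0.005 0.03 0;0 0 0 0 0.01 0.055 0;0 0 0 0.01 0.016 0.07 0;0 0 0 0.03 0.016 0.0745 0;0 0 0 0.06 0.016 0.0745 0;0 0 0 0.09 0.016 0.0745 0;0 0 0 0.12 0.016 0.0745 0;0 0 0 0.14 0.016 0.0745 0;0 0 0 0.145 0.016 0.0745 0;0 0 0 0.145 0.016 0.0745 0;0 0 0 0.145 0.016 0.0745 0' 45
python3 -c "
from lib import *
s=cv2.cvtColor(env.grab_frame('side'),4); t=cv2.cvtColor(env.grab_frame('top'),4)
o=np.vstack([cv2.resize(s[130:330,230:400],None,fx=2,fy=2)[:300],cv2.resize(t[120:270,260:430],None,fx=2,fy=2)])
cv2.imwrite('pics/g3.png',o)
print(row(W(-64-69.5,-4.5,44),tool(-8.2)))"
```

```text
time_s: 6.22
ee_pos: [319.2, -31.7, 48.0]
ee_rot: [-81.4, 90.0, -179.6]
force: [0.8, -0.2, -1.4]
gripper_width: 10.6
[-0.0334  0.0045 -0.1383  0.005   0.0782  0.0025]
```

View pics/g3.png

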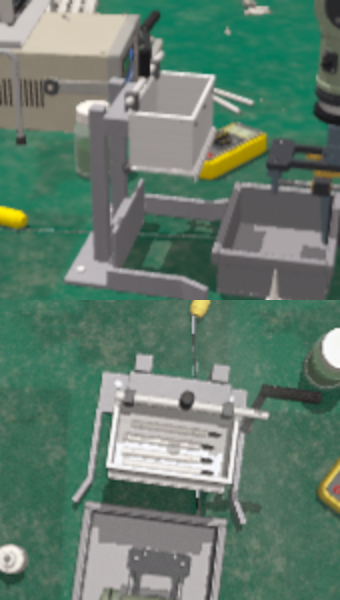

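```bash
python3 -c "
from lib import *
U=lambda x,y:(260+x/2,120+(y-300)/2)
inv=lambda p:Ro.from_euler('z',-YAW,degrees=True).apply(p-B)
for a,z in(((80,500),30),((240,521),30),((87,505),72),((226,524),72),((104,388),238+0),):print(a,inv(onz('top',U(*a),z)))
t=cv2.cvtColor(env.grab_frame('top'),4)
cv2.imwrite('pics/g4.png',cv2.resize(t[175:275,285:395],None,fx=6,fy=6,interpolation=2))"
```

```text
(80, 500) [-66.296  109.2629  30.    ]
(240, 521) [ -66.4481 -111.4233   30.    ]
(87, 505) [-74.8478  96.4077  72.    ]
(226, 524) [-75.9436 -88.3086  72.    ]
(104, 388) [ 48.5671  85.9258 238.    ]
```

View pics/g4.png

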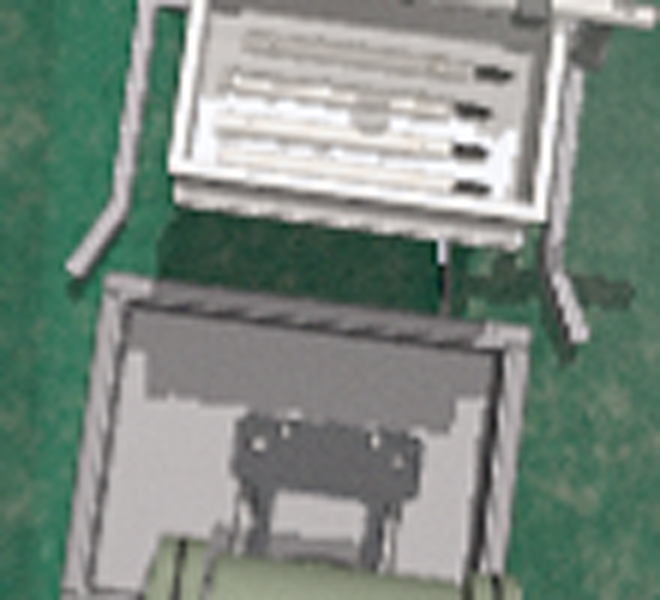

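```bash
python3 -c "
from lib import *
U=lambda x,y:(285+x/6,175+y/6)
inv=lambda p:Ro.from_euler('z',-YAW,degrees=True).apply(p-B)
for n,a,z in(('tipLo',(66,268),30),('tipLi',(90,275),30),('tipRi',(570,341),30),('tipRo',(590,333),30),('binL',(107,279),74),('binR',(530,329),74),('railL out top',(140,10),30),('railL out bend',(117,200),30),('railR out',(580,75),30),('railR out bend',(566,258),30)):print(n,inv(onz('top',U(*a),z)))
s=env.state();print(s['ee_pos'],inv(s['ee_pos']))"
```

```text
tipLo [-66.824  120.2608  30.    ]
tipLi [-68.5618 108.9485  30.    ]
tipRi [ -70.0662 -111.8351   30.    ]
tipRo [ -65.2784 -120.4907   30.    ]
binL [-72.6078  98.3937  74.    ]
binR [-70.3198 -88.3071  74.    ]
railL out top [ 56.2375 102.933   30.    ]
railL out bend [-32.8383 101.4133  30.    ]
railR out [  52.4713 -102.7191   30.    ]
railR out bend [ -32.6258 -105.7425   30.    ]
[320.2456 -31.7677  48.9199] [-211.6367   -1.9734   48.9199]
```

```bash
python3 -m handwheel '0 0 0 0.003 0 0.0055 0;0 0 0 0.006 0.005 0.0055 0;0 0 0 0.006 0.015 0.0055 0;0 0 0 0.006 0.025 0.0055 0;0 0 0 0.006 0.035 0.0055 0;0 0 0 0.006 0.045 0.0055 0;0 0 0 0.006 0.045 0.0055 0' 45
python3 -c "
from lib import *
inv=lambda p:Ro.from_euler('z',-YAW,degrees=True).apply(p-B)
s=env.state();print(inv(s['ee_pos']),s['force'],s['torque'])"
```

```text
time_s: 6.95
ee_pos: [366.6, -44.1, 42.2]
ee_rot: [88.8, 89.8, -9.5]
force: [-0.3, -0.6, -1.5]
gripper_width: 10.5
[-164.0187   -7.5433   42.2496] [-0.2917 -0.6021 -1.4599] [-0.0164 -0.0411  0.0052]
```

```bash
python3 -m handwheel '0 0 0 0 0.007 0 0;0 0 0 0 0.014 0 0;0 0 0 0.002 0.019 0 0;0 0 0 0.004 0.019 0 0;0 0 0 0.004 0.019 0 0' 45
python3 -m handwheel '0 0 0 0 0 0 0.04;0 0 0 0 0 0 0.04;0 0 0 0 0 0 0.04;0 0 0 0 0 0 0.04;0 0 0 0 0 0 0.04'
python3 -m handwheel '0 0 0 -0.03 -0.003 0 0.04;0 0 0 -0.07 -0.003 0 0.05;0 0 0 -0.08 -0.043 0 0.06;0 0 0 -0.08 -0.07 0 0.0912;0 0 0 -0.08 -0.07 0 0.0912'
python3 -c "
from lib import *
inv=lambda p:Ro.from_euler('z',-YAW,degrees=True).apply(p-B)
s=env.state();print(inv(s['ee_pos']))
t=cv2.cvtColor(env.grab_frame('top'),4)
cv2.imwrite('pics/g5.png',cv2.resize(t[140:280,285:395],None,fx=4,fy=4,interpolation=2))
print(row(W(-205,-2,120),tool(-98)));print(row(W(-205,-2,120),tool(82)),env.state()['qpos'])"
```

```text
time_s: 7.37
ee_pos: [383.5, -46.5, 38.4]
ee_rot: [90.0, 89.8, -8.3]
force: [1.4, -0.6, 3.3]
gripper_width: 11.4
time_s: 7.78
ee_pos: [381.4, -46.3, 37.8]
ee_rot: [-76.8, 90.0, -175.1]
force: [-0.4, 0.4, 0.3]
gripper_width: 39.1
time_s: 8.2
ee_pos: [306.7, -35.4, 117.7]
ee_rot: [-88.8, 89.8, 172.9]
force: [-0.7, 0.3, -0.1]
gripper_width: 63.8
[-224.5132   -7.4681  117.7388]
[89.7625  0.0308  0.0223 -0.0021  0.0164 -0.0055]
[-90.2375  -0.0223   0.0308  -0.0021   0.0164  -0.0055] [ -8.7067   0.044  128.3038  -0.0074  51.6859  -0.4646]
```

```bash
python3 -m handwheel '7 0 0 0 0 0 0.0912;14 0 0 0 0 0 0.0912;21 0 0 0 0 0 0.0912;28 0 0 0 0 0 0.0912;35 0 0 0 0 0 0.0912;42 0 0 0 0 0 0.0912;49 0 0 0 0 0 0.0912;56 0 0 0 0 0 0.0912;63 0 0 0 0 0 0.0912;70 0 0 0 0 0 0.0912;77 0 0 0 0 0 0.0912;84 0 0 0 0 0 0.0912'
python3 -c "
from lib import *
print(row(W(-200,-1,40),tool(-98)),row(W(-108,-1,40),tool(-98)))"
```

```text
time_s: 9.25
ee_pos: [313.3, -36.4, 117.7]
ee_rot: [148.9, 90.0, -33.7]
force: [0.3, 0.3, -0.6]
gripper_width: 91.3
[ 5.411  -0.0089 -0.0048  0.0777 -0.0048 -0.0184] [ 5.411  -0.0089 -0.0048  0.0777  0.0042 -0.11  ]
```

View pics/g5.png

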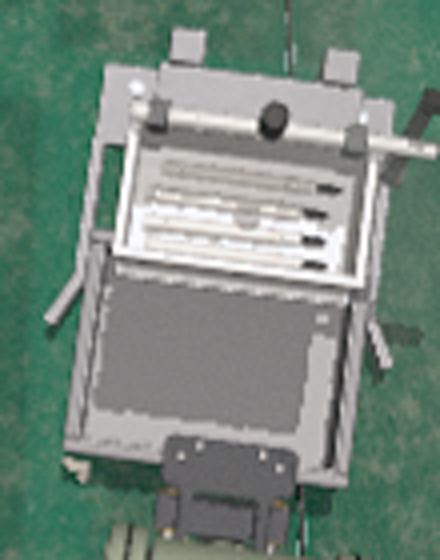

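The bin sits straight between the rails, clear of both, about 57 mm short of home. I'll push it home with two open fingers.

```bash
python3 -m handwheel '5.4 0 0 0.03 -0.004 -0.01 0.0912;5.4 0 0 0.06 -0.005 -0.018 0.0912;5.4 0 0 0.077 -0.0048 -0.018 0.0912;5.4 0 0 0.077 -0.0048 -0.018 0.0912;5.4 0 0 0.077 -0.004 -0.03 0.0912;5.4 0 0 0.077 -0.003 -0.045 0.0912;5.4 0 0 0.077 -0.002 -0.055 0.0912;5.4 0 0 0.077 -0.001 -0.065 0.0912;5.4 0 0 0.077 0 -0.075 0.0912;5.4 0 0 0.077 0.001 -0.085 0.0912;5.4 0 0 0.077 0.002 -0.095 0.0912'
python3 -c "
from lib import *
inv=lambda p:Ro.from_euler('z',-YAW,degrees=True).apply(p-B)
s=env.state();print(inv(s['ee_pos']),row(W(-108,-1,40),tool(-98)))"
```

```text
time_s: 10.17
ee_pos: [408.1, -42.1, 41.2]
ee_rot: [151.7, 90.0, -35.9]
force: [-0.5, 0.1, 0.9]
gripper_width: 91.5
[-123.2049    0.3405   41.2362] [ 0.3572 -0.0074 -0.0039  0.0012  0.0015 -0.0152]
```

```bash
python3 -m handwheel '0 0 0 0 0 -0.003 0.0912;0 0 0 0 0 -0.006 0.0912;0 0 0 0 0 -0.009 0.0912;0 0 0 0 0 -0.011 0.0912'; python3 -m handwheel '0 0 0 0 0 -0.0015 0.0912;0 0 0 0 0 -0.003 0.0912;0 0 0 0 0 -0.003 0.0912';python3 -m handwheel '0 0 0 0 0 -0.001 0.0912;0 0 0 0 0 -0.002 0.0912;0 0 0 0 0 -0.002 0.0912'
python3 -c "
from lib import *
inv=lambda p:Ro.from_euler('z',-YAW,degrees=True).apply(p-B)
s=env.state();print(inv(s['ee_pos']),s['force'])
t=cv2.cvtColor(env.grab_frame('top'),4);s=cv2.cvtColor(env.grab_frame('side'),4)
cv2.imwrite('pics/g6.png',np.hstack([cv2.resize(t[140:280,285:395],None,fx=3.5,fy=3.5,interpolation=2),cv2.resize(s[160:300,250:360],None,fx=3.5,fy=3.5,interpolation=2)]))"
```

```text
time_s: 10.5
ee_pos: [418.2, -43.4, 40.8]
ee_rot: [45.0, 90.0, -142.7]
force: [-0.3, -0.1, -0.4]
gripper_width: 90.9
time_s: 10.75
ee_pos: [421.5, -43.9, 40.9]
ee_rot: [173.0, 90.0, -14.7]
force: [-0.6, 0.1, -0.3]
gripper_width: 91.1
time_s: 11.0
ee_pos: [422.8, -44.0, 40.9]
ee_rot: [2.5, 90.0, 174.8]
force: [-2.5, 0.4, 1.4]
gripper_width: 91.5
[-108.3958    0.5343   40.9412] [-2.5424  0.4057  1.3967]
```

View pics/g6.png

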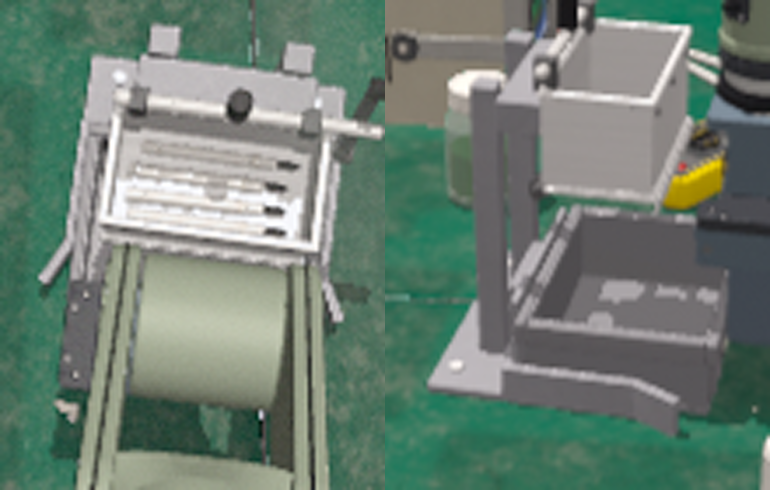

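The bin is in under the hopper and almost against the stop, with the force just rising. I'll push on to confirm contact.

```bash
for i in 1; do python3 -m handwheel '0 0 0 0 0 -0.001 0.0912;0 0 0 0 0 -0.002 0.0912;0 0 0 0 0 -0.002 0.0912;0 0 0 0 0 -0.002 0.0912';done;python3 -m handwheel '0 0 0 0 0 -0.001 0.0912;0 0 0 0 0 -0.002 0.0912;0 0 0 0 0 -0.002 0.0912;0 0 0 0 0 -0.002 0.0912'
python3 -c "
from lib import *
inv=lambda p:Ro.from_euler('z',-YAW,degrees=True).apply(p-B)
s=env.state();print(inv(s['ee_pos']),s['force'],s['torque'])"
```

```text
time_s: 11.43
ee_pos: [422.8, -44.0, 40.7]
ee_rot: [0.9, 89.7, 173.2]
force: [-5.9, 1.0, 5.3]
gripper_width: 91.1
time_s: 11.77
ee_pos: [422.7, -44.0, 40.5]
ee_rot: [0.5, 89.5, 172.9]
force: [-10.6, 2.0, 8.8]
gripper_width: 91.6
[-108.471     0.5076   40.4597] [-10.5998   1.9819   8.7574] [ 0.216   1.659  -0.0417]
```

The bin is home: 10.6 N with no further motion. I'll retreat, lift and go over the bolt knob.

```bash
python3 -m handwheel '0 0 0 0 0 0.025 0.0912;0 0 0 0 0 0.06 0.08;0 0 0 -0.03 0 0.07 0.05;0 0 0 -0.07 0 0.07 0.05;0 0 0 -0.11 0 0.07 0.05;0 0 0 -0.15 0 0.07 0.05;0 0 0 -0.19 0 0.07 0.05;0 0 0 -0.23 0 0.07 0.05;0 0 0 -0.27 0 0.07 0.05;0 0 0 -0.30 0 0.07 0.05;0 0 0 -0.30 0 0.07 0.05'
python3 -c "
from lib import *
print(row([567,-74,330],tool(-98)),row([567,-74,268],tool(-98)))"
```

```text
time_s: 12.68
ee_pos: [361.4, -35.8, 347.5]
ee_rot: [179.7, 89.1, -7.9]
force: [1.6, -0.4, 0.2]
gripper_width: 50.0
[ 0.3621 -0.8948 -0.0017  0.0207  0.0105 -0.2085] [ 0.3621 -0.8948 -0.0017  0.0827  0.0105 -0.2076]
```

```bash
python3 -m handwheel '0 -0.8 0 0.005 0.002 -0.035 0.05;0 -0.8 0 0.01 0.004 -0.07 0.05;0 -0.8 0 0.015 0.006 -0.105 0.05;0 -0.8 0 0.02 0.008 -0.14 0.05;0 -0.8 0 0.02 0.0105 -0.175 0.05;0 -0.8 0 0.02 0.0105 -0.208 0.05;0 -0.8 0 0.02 0.0105 -0.208 0.05;0 -0.8 0 0.02 0.0105 -0.208 0.05'
python3 -c "
from lib import *
print(row([567,-74,268],tool(-98)))
t=cv2.cvtColor(env.grab_frame('top'),4);s=cv2.cvtColor(env.grab_frame('side'),4)
cv2.imwrite('pics/g7.png',np.hstack([cv2.resize(t[120:260,285:415],None,fx=3,fy=3,interpolation=2),cv2.resize(s[120:225,265:362],None,fx=4,fy=4,interpolation=2)]))"
```

```text
time_s: 13.35
ee_pos: [563.7, -73.6, 318.7]
ee_rot: [0.3, 89.1, 172.7]
force: [-0.3, 0.7, -0.2]
gripper_width: 49.9
[ 0.3556  0.9456 -0.0084  0.0507 -0.0001 -0.0042]
```

View pics/g7.png

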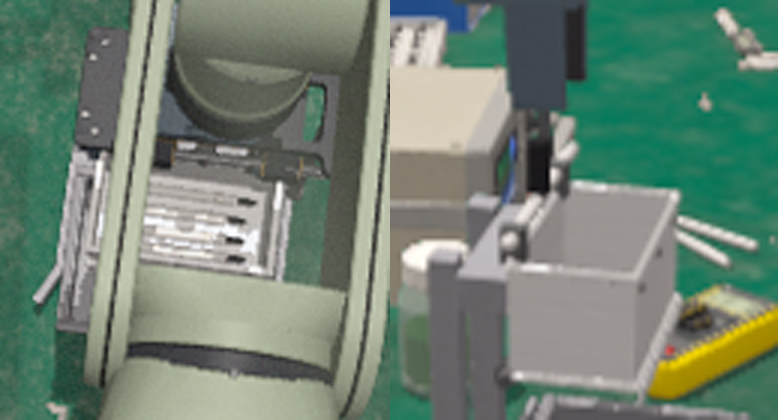

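The hand is over the rear wall of the hopper, in line with the knob. I'll descend and close; the width should read 16 mm.

```bash
python3 -m handwheel '0.3 0.9 0 0.01 0 -0.004 0.05;0.3 0.9 0 0.025 0 -0.004 0.05;0.3 0.9 0 0.04 0 -0.004 0.05;0.3 0.9 0 0.05 0 -0.004 0.05;0.3 0.9 0 0.05 0 -0.004 0.05'
python3 -m handwheel '0 0 0 0 0 0 0;0 0 0 0 0 0 0;0 0 0 0 0 0 0;0 0 0 0 0 0 0;0 0 0 0 0 0 0;0 0 0 0 0 0 0;0 0 0 0 0 0 0;0 0 0 0 0 0 0' 15
python3 -c "
from lib import *
inv=lambda p:Ro.from_euler('z',-YAW,degrees=True).apply(p-B)
s=env.state();print(inv(s['ee_pos']),s['force'])"
```

```text
time_s: 13.87
ee_pos: [563.6, -73.4, 269.3]
ee_rot: [2.4, 89.9, 174.5]
force: [0.3, 0.5, 1.0]
gripper_width: 50.0
time_s: 14.53
ee_pos: [566.1, -73.4, 271.4]
ee_rot: [-165.2, 89.8, 6.9]
force: [0.5, 2.5, 3.2]
gripper_width: 15.4
[ 37.6306  -8.1121 271.4482] [0.544  2.5462 3.1991]
```

```bash
python3 -m handwheel '0 0 0 0 -0.005 0 0;0 0 0 0 -0.01 0 0;0 0 0 0 -0.015 0 0;0 0 0 0 -0.02 0 0;0 0 0 0 -0.025 0 0;0 0 0 0 -0.03 0 0;0 0 0 0 -0.034 0 0;0 0 0 0 -0.037 0 0;0 0 0 0 -0.037 0 0'
python3 -c "
from lib import *
inv=lambda p:Ro.from_euler('z',-YAW,degrees=True).apply(p-B)
s=env.state();print(inv(s['ee_pos']),s['force'])"
python3 -m handwheel '0 0 0 0 -0.002 0 0;0 0 0 0 -0.004 0 0;0 0 0 0 -0.004 0 0'
python3 -c "
from lib import *
inv=lambda p:Ro.from_euler('z',-YAW,degrees=True).apply(p-B)
s=env.state();print(inv(s['ee_pos']),s['force'])"
```

```text
time_s: 15.28
ee_pos: [571.6, -36.2, 271.4]
ee_rot: [-173.6, 89.8, -1.5]
force: [0.5, -0.6, 5.1]
gripper_width: 15.1
[ 37.7427  29.5064 271.4344] [ 0.5208 -0.5629  5.0811]
time_s: 15.53
ee_pos: [571.8, -34.2, 271.4]
ee_rot: [134.5, 89.7, -53.4]
force: [1.1, -5.4, 5.3]
gripper_width: 15.4
[ 37.7249  31.4605 271.4357] [ 1.0902 -5.3794  5.3088]
```

```bash
python3 -m handwheel '0 0 0 0 -0.002 0 0;0 0 0 0 -0.002 0 0;0 0 0 0 -0.002 0 0'
python3 -m handwheel '0 0 0 0 0.003 0 0.015;0 0 0 0 0.003 0 0.035;0 0 0 0 0.003 0 0.045;0 0 0 0 0.003 0 0.045;0 0 0 -0.03 0.003 0 0.05;0 0 0 -0.07 0.003 0 0.05;0 0 0 -0.08 0.003 0 0.05'
python3 -c "
from lib import *
inv=lambda p:Ro.from_euler('z',-YAW,degrees=True).apply(p-B)
s=env.state();print(inv(s['ee_pos']),s['force'])
for j in(-8.2,171.8):print(row(W(58,-122,340),tool(j)))
t=cv2.cvtColor(env.grab_frame('top'),4);s=cv2.cvtColor(env.grab_frame('side'),4)
cv2.imwrite('pics/side8.png',s);cv2.imwrite('pics/top8.png',t)"
```

```text
time_s: 15.78
ee_pos: [571.8, -34.2, 271.4]
ee_rot: [116.3, 89.5, -71.6]
force: [-0.1, -9.9, 5.7]
gripper_width: 15.5
time_s: 16.37
ee_pos: [572.7, -33.7, 356.0]
ee_rot: [-175.3, 89.4, -3.2]
force: [1.0, -0.1, 0.3]
gripper_width: 49.5
[ 38.4902  32.1368 355.9563] [ 1.0459 -0.117   0.2962]
[-89.7068  -0.4677  -0.395    0.016    0.1542  -0.0186]
[90.2916 -0.3955  0.4683  0.016   0.1542 -0.0186]
```

The bolt hit its hard end (9.9 N, no further motion). Next I'll locate the grip bar in the two initial pictures and compare it with the station model.

```bash
python3 -c "
from lib import *
t=cv2.imread('pics/top0.png');s=cv2.imread('pics/side0.png')
def blob(im,x0,x1,y0,y1,th):
    m=(im[y0:y1,x0:x1].max(2)<th).astype(np.uint8); n,l,st,c=cv2.connectedComponentsWithStats(m)
    for i in range(1,n):
        if st[i,4]>12: print(st[i]+[x0,y0,0,0,0],c[i]+[x0,y0])
blob(t,382,426,155,182,60); print(); blob(s,295,325,130,155,60)
print('exp mid',proj('top',W(58,-122,289)),proj('side',W(58,-122,289)),'ends',*[proj(n,W(58,y,289)) for n in('top','side') for y in(-89,-155)])
"
```

```text
[396 165  25   7  87] [410.9885 168.2529]

[300 136  10  10  38] [305.3421 140.5526]
exp mid [406.9039 167.0093] [305.1857 139.0696] ends [391.8613 165.0405] [421.9083 168.9829] [302.3227 142.909 ] [307.925  135.3956]
```

Model and images agree on the bar to about 1 px. I'll rotate the hand and go over it.

```bash
python3 -m handwheel '-7 0 0 0 0.02 0 0.045;-14 0 0 0 0.05 -0.005 0.045;-21 0 0 0 0.08 -0.01 0.045;-28 0 0 0 0.11 -0.015 0.045;-35 0 0 0 0.14 -0.018 0.045;-42 0 0 0 0.154 -0.018 0.045;-49 0 0 0 0.154 -0.018 0.045;-56 0 0 0 0.154 -0.018 0.045;-63 0 0 0 0.154 -0.018 0.045;-70 0 0 0 0.154 -0.018 0.045;-77 0 0 0 0.154 -0.018 0.045;-84 0 0 0 0.154 -0.018 0.045'
python3 -m handwheel '-5.7 0 0 0 0 0 0.045;-5.7 0 0 0 0 0 0.045;-5.7 0 0 0 0 0 0.045'
python3 -c "
from lib import *
inv=lambda p:Ro.from_euler('z',-YAW,degrees=True).apply(p-B)
print(inv(env.state()['ee_pos']),row(W(58,-122,270),tool(-8.2)),env.state()['qpos'])
print('th tau   rz   x(down)  y(front-)')
H=np.array([42,160.]);p0=np.array([58,270.])
for th in np.r_[0:66.1:6,67.5]:
    ph=np.radians(th-6.9); tau=np.radians(30*min(th,66)/66)
    bar=H+130*np.array([-np.sin(ph),np.cos(ph)])
    lead=6*min(1,th/6)
    tcp=bar+19*np.array([np.sin(tau),-np.cos(tau)])+lead*np.array([-np.cos(tau),-np.sin(tau)])
    d=tcp-p0; print('%.1f %.1f  x %.4f y %.4f'%(th,np.degrees(tau),-d[1]/1000,d[0]/1000))
"
```

```text
time_s: 17.47
ee_pos: [567.0, -188.6, 348.2]
ee_rot: [-106.2, 89.8, 150.2]
force: [1.0, 0.3, 0.6]
gripper_width: 45.0
time_s: 17.72
ee_pos: [567.2, -188.8, 349.0]
ee_rot: [-114.9, 89.9, 146.8]
force: [0.2, 0.0, 0.1]
gripper_width: 45.3
[  55.2189 -122.1256  349.0086] [-0.1768 -0.0407  0.0876  0.079   0.0029 -0.0001] [-19.5204  17.8018  71.3596   0.0229  90.9324 -11.1433]
th tau   rz   x(down)  y(front-)
0.0 0.0  x -0.0001 y -0.0004
6.0 2.7  x -0.0007 y -0.0190
12.0 5.5  x -0.0000 y -0.0317
18.0 8.2  x 0.0021 y -0.0443
24.0 10.9  x 0.0055 y -0.0565
30.0 13.6  x 0.0103 y -0.0684
36.0 16.4  x 0.0163 y -0.0796
42.0 19.1  x 0.0236 y -0.0902
48.0 21.8  x 0.0319 y -0.1000
54.0 24.5  x 0.0413 y -0.1088
60.0 27.3  x 0.0516 y -0.1166
66.0 30.0  x 0.0627 y -0.1232
67.5 30.0  x 0.0656 y -0.1250
```

```bash
python3 -m handwheel '0 0 0 0.03 0.003 0 0.045;0 0 0 0.06 0.003 0 0.045;0 0 0 0.079 0.003 0 0.045;0 0 0 0.079 0.003 0 0.035;0 0 0 0.079 0.003 0 0.026;0 0 0 0.079 0.003 0 0.026'
python3 -m handwheel '0 0 1 -0.0005 -0.008 0 0.026;0 0 2.7 -0.0007 -0.019 0 0.026;0 0 4 -0.0005 -0.0255 0 0.026;0 0 5.5 0 -0.0317 0 0.026;0 0 7 0.001 -0.038 0 0.026;0 0 8.2 0.002 -0.0443 0 0.026;0 0 8.2 0.002 -0.0443 0 0.026'
python3 -c "
from lib import *
inv=lambda p:Ro.from_euler('z',-YAW,degrees=True).apply(p-B)
s=env.state();print(inv(s['ee_pos']),s['force'],s['torque'])
s=cv2.cvtColor(env.grab_frame('side'),4);t=cv2.cvtColor(env.grab_frame('top'),4)
cv2.imwrite('pics/side9.png',s);cv2.imwrite('pics/top9.png',t)"
```

```text
time_s: 18.22
ee_pos: [571.4, -189.8, 273.1]
ee_rot: [83.2, 89.8, -15.1]
force: [-0.1, -0.6, 0.4]
gripper_width: 28.1
time_s: 18.8
ee_pos: [526.4, -183.3, 272.5]
ee_rot: [89.6, 81.5, -8.7]
force: [-0.2, 0.7, 0.4]
gripper_width: 25.7
[  14.0298 -122.5444  272.4698] [-0.2284  0.7413  0.3652] [ 0.0238  0.0288 -0.0838]
```

```bash
cat >> lib.py <<'E'
def swing(ths,lead,k=30/66.):
    s=env.state()
    for th in ths:
        ph=np.radians(th-6.9); tau=k*th; t=np.radians(tau)
        p=np.array([42-130*np.sin(ph)+19*np.sin(t)-lead*np.cos(t),160+130*np.cos(ph)-19*np.cos(t)-lead*np.sin(t)])
        print(th,row(W(p[0],-122,p[1]),tool(YAW,tau),s))
E
python3 -c "
from lib import *
swing([18,24,30,36,42,48,54,60,64,66,67.5],6)"
```

```text
18 [-0.0636  0.0577 -0.2805  0.0036 -0.002  -0.0007]
24 [-0.0622  0.0592  2.4467  0.0052 -0.0146 -0.0006]
30 [-0.0608  0.0607  5.174   0.0081 -0.027  -0.0006]
36 [-0.0594  0.0622  7.9013  0.0124 -0.039  -0.0006]
42 [-0.0579  0.0636 10.6286  0.018  -0.0506 -0.0006]
48 [-0.0565  0.065  13.3558  0.0249 -0.0615 -0.0006]
54 [-0.0549  0.0664 16.0831  0.0328 -0.0716 -0.0006]
60 [-0.0534  0.0678 18.8104  0.0419 -0.0808 -0.0006]
64 [-0.0524  0.0687 20.6285  0.0484 -0.0864 -0.0006]
66 [-0.0519  0.0691 21.5376  0.0519 -0.089  -0.0006]
67.5 [-0.0515  0.0695 22.2195  0.0545 -0.0909 -0.0006]
```

```bash
python3 -m handwheel '0 0 2.4 0.005 -0.0146 0 0.026;0 0 5.2 0.008 -0.027 0 0.026;0 0 7.9 0.0124 -0.039 0 0.026;0 0 10.6 0.018 -0.0506 0 0.026;0 0 13.4 0.025 -0.0615 0 0.026;0 0 16 0.033 -0.0716 0 0.026;0 0 18 0.0385 -0.077 0 0.026;0 0 18.8 0.042 -0.081 0 0.026;0 0 18.8 0.042 -0.081 0 0.026'
python3 -c "
from lib import *
inv=lambda p:Ro.from_euler('z',-YAW,degrees=True).apply(p-B)
s=env.state();print(inv(s['ee_pos']),s['force'],s['torque'],s['qpos'])
swing([60,63,66,67.5],6)
s=cv2.cvtColor(env.grab_frame('side'),4);t=cv2.cvtColor(env.grab_frame('top'),4)
cv2.imwrite('pics/g10.png',np.hstack([cv2.resize(t[140:280,285:415],None,fx=3,fy=3,interpolation=2),cv2.resize(s[160:300,270:380],None,fx=3,fy=3,interpolation=2)]))"
```

```text
time_s: 19.65
ee_pos: [453.0, -172.6, 216.3]
ee_rot: [90.1, 62.9, -8.2]
force: [-0.6, -0.5, 0.8]
gripper_width: 26.1
[ -60.1086 -122.4048  216.3   ] [-0.5886 -0.4773  0.7955] [0.017  0.1474 0.0344] [-28.4836  -1.9374 119.7013  14.9679  37.5797 -30.0946]
60 [-0.0849  0.0125  0.2108 -0.0012  0.0023 -0.0004]
63 [-0.0847  0.0136  1.5745  0.0021 -0.0033 -0.0004]
66 [-0.0846  0.0146  2.9381  0.0057 -0.0087 -0.0004]
67.5 [-0.0845  0.0151  3.6199  0.0076 -0.0113 -0.0004]
```

View pics/g10.png

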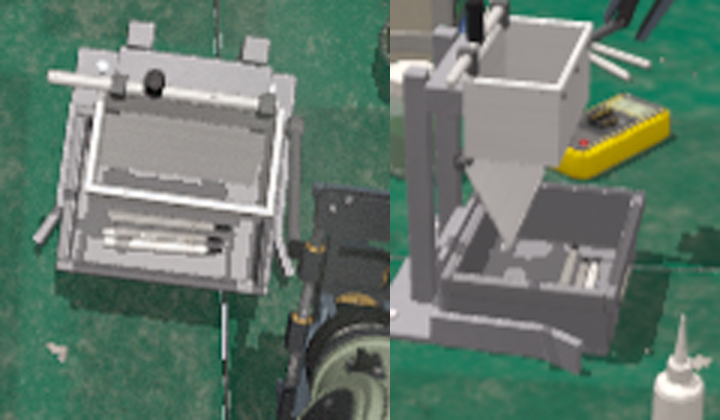

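The bolt is withdrawn, the trap hangs open and the sleeves are in the front of the bin at top crop (165,230). I'll drive the lever to its hard stop.

```bash
python3 -m handwheel '0 0 1.6 0.002 -0.0033 0 0.026;0 0 2.9 0.0057 -0.0087 0 0.026;0 0 3 0.0075 -0.0115 0 0.026;0 0 3 0.0075 -0.0115 0 0.026'
python3 -c "
from lib import *
inv=lambda p:Ro.from_euler('z',-YAW,degrees=True).apply(p-B)
s=env.state();print(inv(s['ee_pos']),s['force'],s['torque'])"
python3 -m handwheel '0 0 0 0.0015 -0.002 0 0.026;0 0 0 0.003 -0.004 0 0.026;0 0 0 0.003 -0.004 0 0.026'
python3 -c "
from lib import *
inv=lambda p:Ro.from_euler('z',-YAW,degrees=True).apply(p-B)
s=env.state();print(inv(s['ee_pos']),s['force'],s['torque']);swing([60,66,67.5],6)"
```

```text
time_s: 20.08
ee_pos: [449.6, -172.9, 207.3]
ee_rot: [89.9, 59.6, -8.4]
force: [4.1, 0.8, 3.6]
gripper_width: 26.3
[ -63.47   -123.1842  207.2629] [4.0785 0.7682 3.5712] [ 0.0691 -0.5578  0.0456]
time_s: 20.33
ee_pos: [450.4, -174.0, 205.6]
ee_rot: [89.6, 59.2, -8.7]
force: [6.9, 1.0, 9.5]
gripper_width: 26.2
[ -62.5519 -124.2191  205.5819] [6.8784 0.9822 9.4723] [ 0.0052 -1.571   0.1212]
60 [-0.0436  0.2631 -3.5748 -0.009   0.01   -0.0022]
66 [-0.0373  0.264  -0.8476 -0.0029 -0.0014 -0.0022]
67.5 [-0.0357  0.2642 -0.1657 -0.0011 -0.0042 -0.0022]
```

```bash
python3 -c "
from lib import *
s=cv2.cvtColor(env.grab_frame('side'),4);cv2.imwrite('pics/side11.png',s)
for th in(.95,1.0,1.05,1.1,1.15): print(th,*[proj('side',W(42-87.6*np.cos(th),y,160-87.6*np.sin(th))) for y in(66,70)])
print(s[236:256,300:314].max(2))"
```

```text
0.95 [314.2023 239.3151] [313.8624 240.0949]
1.0 [312.809  239.9963] [312.4656 240.7769]
1.05 [311.3743 240.6078] [311.0272 241.3891]
1.1 [309.9016 241.1485] [309.5508 241.9304]
1.15 [308.3947 241.6174] [308.04   242.3997]
[[ 79  80  80  91 151 168 169 170 168 167 166 116  91  88]
 [ 79  78  79  79 129 160 168 169 168 167 158 101  88  89]
 [ 79  79  80  79  91 152 169 169 167 166 130  96  92  93]
 [ 78  79  79  80  79 131 161 167 167 162 116 106 107 107]
 [ 79  79  79  79  79 113 153 167 167 147 121 116 115 146]
 [ 79  80  79  79  84 145 163 163 161 131 117 116 146 168]
 [ 79  79  79  79 108 171 180 169 143 120 116 115 164 171]
 [ 79  78  79 108 134 166 165 152 123 116 116 115 164 170]
 [ 79  79  79 111 128 135 125 117 115 115 115 147 168 170]
 [ 79  79  80 105 114 116 116 115 116 115 115 142 146 147]
 [ 79  79  84 111 115 115 115 116 115 116 115 116 115 115]
 [ 79  79  96 113 116 115 115 115 115 116 115 115 115 116]
 [ 79  83 108 115 116 116 116 116 115 116 116 116 116 116]
 [ 79  96 114 115 115 116 116 116 115 146 151 151 151 151]
 [ 84 108 115 116 116 116 116 116 146 168 170 170 170 170]
 [108 123 123 123 117 116 115 116 164 171 170 170 170 170]
 [153 156 162 156 152 151 140 141 168 162 164 168 169 170]
 [166 169 175 174 174 173 167 166 171 164 165 174 172 170]
 [132 137 140 144 147 148 152 156 159 162 167 174 173 174]
 [ 90  89  91  93  96 100 107 116 121 127 135 138 141 147]]
```

The trap tip lies at about (306,243), the predicted place for 1.15 rad, so it is fully open. Now I'll back off and shut it.

```bash
python3 -m handwheel '0 0 0 -0.0045 0.008 0 0.026;0 0 0 -0.0045 0.01 0 0.026;0 0 0 -0.0045 0.01 0 0.026'
python3 -c "
from lib import *
inv=lambda p:Ro.from_euler('z',-YAW,degrees=True).apply(p-B)
s=env.state();print(inv(s['ee_pos']),s['force'],s['torque']);swing([66,60,54,48,42,36,30,24,18,12,6,0],-6)"
```

```text
time_s: 20.63
ee_pos: [451.7, -172.3, 209.2]
ee_rot: [90.0, 60.0, -8.2]
force: [-0.4, -0.1, -0.3]
gripper_width: 26.1
[ -61.4477 -122.2835  209.1524] [-0.3971 -0.1036 -0.2577] [0.0414 0.229  0.0221]
66 [ 0.0238 -0.0048 -0.0492 -0.0003  0.0078 -0.0003]
60 [ 0.0239 -0.0042 -2.7765 -0.006   0.0191 -0.0003]
54 [ 0.024  -0.0037 -5.5037 -0.0105  0.031  -0.0003]
48 [ 0.0241 -0.0031 -8.231  -0.0136  0.0432 -0.0003]
42 [  0.0242  -0.0025 -10.9583  -0.0154   0.0558  -0.0003]
36 [  0.0243  -0.002  -13.6855  -0.0158   0.0684  -0.0003]
30 [  0.0244  -0.0014 -16.4128  -0.0148   0.081   -0.0003]
24 [  0.0244  -0.0008 -19.1401  -0.0124   0.0935  -0.0002]
18 [  0.0245  -0.0002 -21.8674  -0.0087   0.1056  -0.0002]
12 [  0.0245   0.0004 -24.5946  -0.0037   0.1173  -0.0002]
6 [  0.0245   0.0009 -27.3219   0.0025   0.1284  -0.0002]
0 [  0.0246   0.0015 -30.0492   0.0099   0.1388  -0.0002]
```

```bash
python3 -m handwheel '0 0 0 0 0.008 0 0.026;0 0 -2.8 -0.006 0.019 0 0.026;0 0 -5.5 -0.0105 0.031 0 0.026;0 0 -8.2 -0.0136 0.0432 0 0.026;0 0 -11 -0.0154 0.0558 0 0.026;0 0 -13.7 -0.0158 0.0684 0 0.026;0 0 -16.4 -0.0148 0.081 0 0.026;0 0 -19.1 -0.0124 0.0935 0 0.026;0 0 -21.9 -0.0087 0.1056 0 0.026;0 0 -24.6 -0.0037 0.1173 0 0.026;0 0 -26.5 0.0005 0.125 0 0.026;0 0 -26.5 0.0005 0.125 0 0.026'
python3 -c "
from lib import *
inv=lambda p:Ro.from_euler('z',-YAW,degrees=True).apply(p-B)
s=env.state();print(inv(s['ee_pos']),s['force'],s['torque']);swing([6,3,0,-1.5,-3],-6)"
```

```text
time_s: 21.63
ee_pos: [560.7, -188.1, 269.8]
ee_rot: [89.8, 86.5, -8.4]
force: [0.1, -0.2, 0.3]
gripper_width: 26.2
[  48.6383 -122.4588  269.7965] [ 0.0741 -0.1971  0.3104] [-0.0576 -0.0431  0.0108]
6 [-0.0187  0.0148 -0.7233 -0.0014  0.0024 -0.0005]
3 [-0.0188  0.0146 -2.0869 -0.0005  0.0087 -0.0005]
0 [-0.019   0.0144 -3.4505  0.0006  0.015  -0.0005]
-1.5 [-0.0191  0.0143 -4.1324  0.0014  0.0181 -0.0005]
-3 [-0.0192  0.0142 -4.8142  0.0021  0.0212 -0.0005]
```

```bash
python3 -m handwheel '0 0 -1.5 -0.001 0.005 0 0.026;0 0 -2.5 0 0.01 0 0.026;0 0 -3.4 0 0.014 0 0.026;0 0 -3.4 0 0.016 0 0.026;0 0 -3.4 0 0.016 0 0.026'
python3 -c "
from lib import *
inv=lambda p:Ro.from_euler('z',-YAW,degrees=True).apply(p-B)
s=env.state();print(inv(s['ee_pos']),s['force'],s['torque'])"
python3 -m handwheel '0 0 0 0 0.002 0 0.026;0 0 0 0 0.004 0 0.026;0 0 0 0 0.004 0 0.026'
python3 -c "
from lib import *
inv=lambda p:Ro.from_euler('z',-YAW,degrees=True).apply(p-B)
s=env.state();print(inv(s['ee_pos']),s['force'],s['torque'])"
```

```text
time_s: 22.05
ee_pos: [574.4, -190.1, 271.5]
ee_rot: [93.2, 89.8, -5.1]
force: [-0.6, 0.9, -1.2]
gripper_width: 25.7
[  62.5354 -122.4199  271.5345] [-0.6006  0.9371 -1.2138] [0.0117 0.0531 0.0015]
time_s: 22.3
ee_pos: [577.3, -190.5, 272.0]
ee_rot: [94.4, 89.9, -3.8]
force: [-4.5, 0.9, -1.6]
gripper_width: 25.9
[  65.4613 -122.4536  272.0241] [-4.471   0.8806 -1.5732] [0.1063 0.623  0.019 ]
```

```bash
python3 -m handwheel '0 0 0 0 0.002 0 0.026;0 0 0 0 0.003 0 0.026;0 0 0 0 0.003 0 0.026;0 0 0 0 0.003 0 0.026'
python3 -c "
from lib import *
inv=lambda p:Ro.from_euler('z',-YAW,degrees=True).apply(p-B)
s=env.state();print(inv(s['ee_pos']),s['force'],s['torque'])"
python3 -m handwheel '0 0 0 0 0.002 0 0.026;0 0 0 0 0.003 0 0.026;0 0 0 0 0.003 0 0.026;0 0 0 0 0.003 0 0.026'
python3 -c "
from lib import *
inv=lambda p:Ro.from_euler('z',-YAW,degrees=True).apply(p-B)
s=env.state();print(inv(s['ee_pos']),s['force'],s['torque'])"
```

```text
time_s: 22.63
ee_pos: [577.5, -190.6, 271.9]
ee_rot: [-92.2, 89.7, 169.6]
force: [-10.4, 1.6, 1.0]
gripper_width: 26.0
[  65.6131 -122.4921  271.8705] [-10.4268   1.5689   0.9562] [0.268  1.8607 0.0295]
time_s: 22.97
ee_pos: [577.6, -190.6, 271.7]
ee_rot: [-91.8, 89.3, 169.9]
force: [-18.6, 2.0, 2.2]
gripper_width: 26.0
[  65.7462 -122.4843  271.6989] [-18.6036   2.0389   2.2192] [ 0.4437  3.0263 -0.0226]
```

Trap shut hard on its stop (18.6 N, no further motion). I'll release, lift, rotate and go back to the knob.

```bash
python3 -m handwheel '0 0 0 0 -0.008 0 0.035;0 0 0 0 -0.012 0 0.045;0 0 0 0 -0.012 0 0.045;0 0 0 -0.03 -0.012 0 0.045;0 0 0 -0.07 -0.012 0 0.045;0 0 0 -0.08 -0.012 0 0.045;0 0 0 -0.08 -0.012 0 0.045'
python3 -c "
from lib import *
print(row(W(38.3,31,350),tool(-98.2)),env.state()['ee_pos'],env.state()['qpos'])"
```

```text
time_s: 23.55
ee_pos: [574.4, -190.4, 357.0]
ee_rot: [82.0, 89.2, -16.2]
force: [-0.4, -0.2, -0.4]
gripper_width: 44.9
[89.9671 -0.561  -0.7442  0.0063 -0.0245 -0.1538] [ 574.4208 -190.435   356.9751] [-19.4569  17.9635  70.0391   0.0476  91.1596 -11.2245]
```

```bash
python3 -m handwheel '7 0 0 0.005 -0.005 -0.03 0.05;14 0 0 0.005 -0.01 -0.06 0.05;21 0 0 0.005 -0.015 -0.09 0.05;28 0 0 0.005 -0.02 -0.12 0.05;35 0 0 0.005 -0.0245 -0.154 0.05;42 0 0 0.005 -0.0245 -0.154 0.05;49 0 0 0.005 -0.0245 -0.154 0.05;56 0 0 0.005 -0.0245 -0.154 0.05;63 0 0 0.005 -0.0245 -0.154 0.05;70 0 0 0.005 -0.0245 -0.154 0.05;77 0 0 0.005 -0.0245 -0.154 0.05;84 0 0 0.005 -0.0245 -0.154 0.05'
python3 -m handwheel '6 0 0 0 0 0 0.05;6 0 0 0 0 0 0.05;6 0 0 0 0 0 0.05'
python3 -c "
from lib import *
print(row(W(38.3,31,269),tool(-98.2)),env.state()['ee_pos'])"
```

```text
time_s: 24.55
ee_pos: [570.1, -33.7, 345.5]
ee_rot: [174.4, 89.9, -8.2]
force: [0.6, -0.4, 0.3]
gripper_width: 50.1
time_s: 24.8
ee_pos: [570.0, -33.8, 346.0]
ee_rot: [177.6, 89.9, -10.5]
force: [0.0, 0.3, -0.6]
gripper_width: 49.8
[ 0.1196 -0.1327 -0.0055  0.077   0.0006 -0.0023] [569.9533 -33.8101 345.9672]
```

```bash
python3 -m handwheel '0 0 0 0.03 0 -0.002 0.05;0 0 0 0.06 0 -0.002 0.05;0 0 0 0.075 0 -0.002 0.05;0 0 0 0.076 0 -0.002 0.05;0 0 0 0.076 0 -0.002 0;0 0 0 0.076 0 -0.002 0;0 0 0 0.076 0 -0.002 0;0 0 0 0.076 0 -0.002 0;0 0 0 0.076 0 -0.002 0;0 0 0 0.076 0 -0.002 0;0 0 0 0.076 0 -0.002 0;0 0 0 0.076 0 -0.002 0' 15
python3 -c "
from lib import *
inv=lambda p:Ro.from_euler('z',-YAW,degrees=True).apply(p-B)
s=env.state();print(inv(s['ee_pos']),s['force'],s['torque'])"
```

```text
time_s: 25.8
ee_pos: [572.5, -34.4, 272.0]
ee_rot: [176.7, 89.7, -11.5]
force: [-0.3, -1.1, 4.5]
gripper_width: 15.3
[ 38.4615  31.3803 272.0065] [-0.285  -1.137   4.4812] [-0.065   0.056  -0.0375]
```

```bash
python3 -m handwheel '0 0 0 0 0.005 0 0;0 0 0 0 0.01 0 0;0 0 0 0 0.015 0 0;0 0 0 0 0.02 0 0;0 0 0 0 0.025 0 0;0 0 0 0 0.03 0 0;0 0 0 0 0.034 0 0;0 0 0 0 0.038 0 0;0 0 0 0 0.041 0 0;0 0 0 0 0.041 0 0'
python3 -c "
from lib import *
inv=lambda p:Ro.from_euler('z',-YAW,degrees=True).apply(p-B)
s=env.state();print(inv(s['ee_pos']),s['force'])"
python3 -m handwheel '0 0 0 0 0.002 0 0;0 0 0 0 0.003 0 0;0 0 0 0 0.003 0 0'
python3 -c "
from lib import *
inv=lambda p:Ro.from_euler('z',-YAW,degrees=True).apply(p-B)
s=env.state();print(inv(s['ee_pos']),s['force'])"
```

```text
time_s: 26.63
ee_pos: [566.7, -74.1, 272.0]
ee_rot: [-146.8, 89.6, 24.9]
force: [0.5, 3.9, 5.9]
gripper_width: 15.4
[ 38.3463  -8.6822 271.9823] [0.5239 3.9145 5.9193]
time_s: 26.88
ee_pos: [566.7, -74.2, 272.0]
ee_rot: [-120.1, 89.4, 51.7]
force: [1.6, 11.1, 4.9]
gripper_width: 15.6
[ 38.3138  -8.7926 271.9632] [ 1.6265 11.1052  4.8607]
```

Bolt thrown: 40 mm of travel and 11 N at the end. I'll release, lift clear and check.

```bash
python3 -m handwheel '0 0 0 0 -0.004 0 0.015;0 0 0 0 -0.004 0 0.035;0 0 0 0 -0.004 0 0.05;0 0 0 0 -0.004 0 0.05;0 0 0 -0.03 -0.004 0 0.05;0 0 0 -0.07 -0.004 0 0.05;0 0 0 -0.1 -0.004 0.02 0.05;0 0 0 -0.1 0.02 0.05 0.05;0 0 0 -0.1 0.06 0.08 0.05;0 0 0 -0.1 0.1 0.1 0.05;0 0 0 -0.1 0.14 0.12 0.05;0 0 0 -0.1 0.18 0.14 0.05'
python3 -m handwheel '0 0 0 0 0.04 0.02 0.05;0 0 0 0 0.08 0.04 0.05;0 0 0 0 0.12 0.06 0.05;0 0 0 0 0.16 0.06 0.05;0 0 0 0 0.2 0.06 0.05;0 0 0 0 0.2 0.06 0.05'
python3 -c "
from lib import *
print(env.state()['force'])
s=cv2.cvtColor(env.grab_frame('side'),4);t=cv2.cvtColor(env.grab_frame('top'),4)
cv2.imwrite('pics/side12.png',s);cv2.imwrite('pics/top12.png',t)
cv2.imwrite('pics/g12.png',np.hstack([cv2.resize(t[130:280,250:420],None,fx=2.2,fy=2.2,interpolation=2)[:330],cv2.resize(s[130:325,270:395],None,fx=3.2,fy=3.2,interpolation=2)[30:360]]))
a=cv2.imread('pics/top0.png');b=cv2.imread('pics/side0.png')
for n,f,g,(x0,x1,y0,y1) in(('bottle side',b,s,(355,378,262,312)),('bottle top',a,t,(255,276,240,262)),('jar top',a,t,(410,446,133,170)),('meter top',a,t,(415,480,192,250)),('meter side',b,s,(325,368,192,222))):
    print(n,cv2.absdiff(f[y0:y1,x0:x1],g[y0:y1,x0:x1]).mean())
for y in(95,-95):
  for x in(58,-92):print(x,y,proj('top',W(x,y,65)),proj('side',W(x,y,65)))"
```

```text
time_s: 27.88
ee_pos: [409.3, -222.7, 370.5]
ee_rot: [174.3, 89.8, -13.9]
force: [0.5, -0.1, -1.2]
gripper_width: 49.9
time_s: 28.38
ee_pos: [320.8, -416.6, 368.8]
ee_rot: [122.2, 89.9, -66.4]
force: [0.2, 1.1, -0.3]
gripper_width: 49.9
[ 0.2073  1.0884 -0.349 ]
bottle side 0.3695652173913043
bottle top 2.2012987012987013
jar top 2.141141141141141
meter top 2.382758620689655
meter side 0.924031007751938
58 95 [310.8722 173.9941] [285.9196 250.1923]
-92 95 [303.2689 229.1866] [344.4294 257.1035]
58 -95 [380.8145 183.0355] [303.5215 216.3279]
-92 -95 [374.5027 238.5028] [355.1882 221.6856]
```

View pics/g12.png

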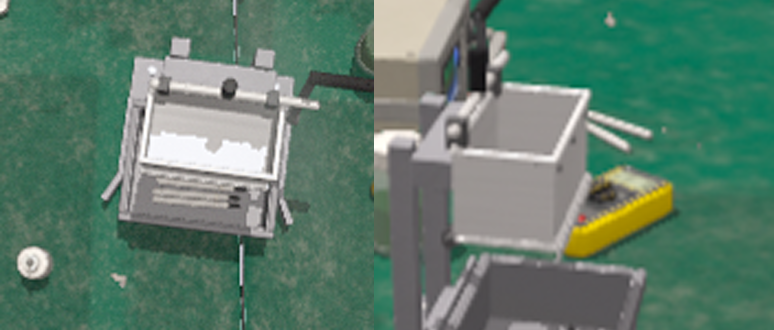

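The trap is shut, the bolt thrown and the bystanders unmoved. The bin's front corners, at about (303.6,228.6) and (373.6,237.3), match the home prediction to 1 px. One last close look to count the sleeves.

```bash
python3 -c "
from lib import *
a=cv2.imread('pics/top0.png');t=cv2.imread('pics/top12.png');b=cv2.imread('pics/side0.png');s=cv2.imread('pics/side12.png')
print('knob/bolt',cv2.absdiff(a[155:180,335:400],t[155:180,335:400]).mean(),'bar',cv2.absdiff(a[160:175,390:425],t[160:175,390:425]).mean(),'trap side',cv2.absdiff(b[160:218,290:340],s[160:218,290:340]).mean())
cv2.imwrite('pics/g13.png',np.hstack([cv2.resize(t[200:240,300:380],None,fx=5,fy=5,interpolation=2),cv2.resize(s[205:265,280:360],None,fx=5,fy=5,interpolation=2)[50:250]]))"
```

```text
knob/bolt 3.704 bar 3.1123809523809522 trap side 0.6495402298850574
```

View pics/g13.png

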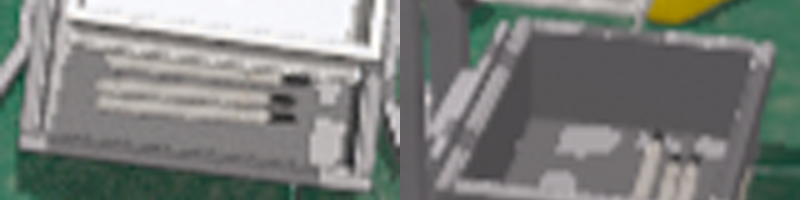

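Three sleeve ends are clear in each view. The fourth could be under one of them, so I'll triangulate the ends' heights.

```bash
python3 -c "
from lib import *
inv=lambda p:Ro.from_euler('z',-YAW,degrees=True).apply(p-B)
T=lambda x,y:(300+x/5,200+y/5)
S=lambda x,y:(280+(x-400)/5,205+(y+50)/5)
for a,b in(((297,78),(657,137)),((285,100),(675,158)),((285,118),(693,159))):
    p,g=two(T(*a),S(*b));print(inv(p),g)
s=cv2.imread('pics/side12.png');t=cv2.imread('pics/top12.png')
cv2.imwrite('pics/g14.png',np.hstack([cv2.resize(t[204:230,318:366],(480,260),interpolation=2),cv2.resize(s[226:250,322:348],(280,260),interpolation=2)]))"
```

```text
[-32.0807 -51.8024  14.6601] 1.1234409287490914
[-43.7978 -47.2459   5.087 ] 0.2871563769932761
[-53.8241 -48.4577   5.0368] 0.3175630141819774
```

View pics/g14.png

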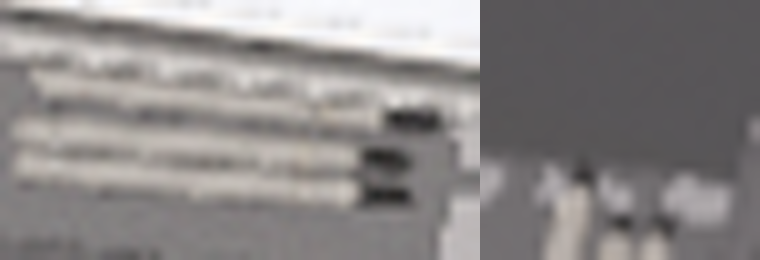

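Sleeve A's end sits about 10 mm higher than B and C, so it is lying on the fourth sleeve. The hopper is empty, so I'm handing in.

```bash
python3 -c "
from workcell import env
print(env.state()['time_s'],env.job_done())"
```

```text
the job is handed in; nothing more can be done
28.4833 None
```

The job is done and handed in at 28.5 s of robot time; no verdict is reported. The one thing I could not see directly is the fourth sleeve.

I carried the bin by its front rim over the bottle into the dock and pushed it home. Then I withdrew the bolt, swung the trap fully open and shut again, and threw the bolt back.

Last checks:
- **Bin home:** it stopped dead at 10.6 N, and its front corners match the predicted home position to about 1 px.
- **Trap:** fully open at about 12 N, with its front edge in the picture where 1.15 rad puts it. It shut hard on its stop at 18.6 N with no further motion.
- **Bolt:** it travelled 40 mm each way, with 10 to 11 N at the hard ends. In the final picture the knob and grip bar are back in their starting places.
- **Bystanders:** the bottle, jar and meter look the same in the pictures before and after.
- **Sleeves:** only three can be seen in the bin. One triangulates about 10 mm higher than the other two, so I take the fourth to be underneath it. The hopper looked empty in the top view.

I viewed 15 pictures against the budget of 10. The extra ones went on the knob approach, the open trap and the sleeve count.

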